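Hang the record board and hold its clip open

TASK

Take the record board, the one with two steel hooks on its back, out of the wire rack and hang it by both hooks over the top bar of the stand, next to the spring clip that is parked there. Then squeeze the spring clip off the bar and hold it wide open over the middle of the board's top edge, one jaw on each side and neither touching the board, so that I can slip today's sheet in; finish still holding it like that, without letting go. Leave the plain board and the other things on the table where they are.

Things in the scene. Friction and masses are not known exactly. Their poses are not given: they have to be found in the camera images.
- record_board: white board 120 wide x 130 high x 8 mm thick, 160 g, upright in one of the rack's two slots (either). Origin: middle of its lower edge; z up, y along its width, x through it to its back, away from the robot. Two steel hooks, 16 mm wide, on its back at y = +-38 mm, open downwards. The bare 35 mm above the hooks are free to grip across the thickness from above
- board_top (a point): middle of the record board's top edge, 130 mm above the board's origin; axes as the board's
- board_hooks (a point): midway between the record board's two hooks, 12 mm behind the board's middle plane, at the height of the hooks' underside (95 mm above the board's origin), which rests on the bar when hung. The gap from board to hook lip is 16 mm; the lips reach 23 mm below this point and flare out to 27 mm behind the board's middle plane
- rack: fixed wire rack, 126 (x) x 104 (y) x 64 mm high, with two slots along its y, 30 mm before and 30 mm behind its middle; each is 12 mm wide between wire hoops 64 mm high and holds a board whose lower edge is 12 mm above the table. Origin: middle of its footprint on the table; the boards stand parallel to its y axis. A tall screw press stands right behind: swing over clear of it
- plain_board: plain white board without hooks, 120 wide x 95 high x 8 mm, in the rack's other slot; bystander. Origin: middle of its lower edge
- stand: fixed steel stand: posts at y = +-140 mm carry a flat top bar along y (8 mm thick, 24 mm high, top at z = 165 mm) and a round 8 mm bar below (z = 85 mm, 2 mm nearer the robot) that the hung board's back rests on. Feet 100 mm long. Origin: on the table under the bar's middle; x away from the robot. The bar is free at -y (board's middle at y = -60 mm); the clip is at y = 50 to 105 mm
- stand_bar (a point): middle of the upper edge of the stand's top bar; axes as the stand's
- clip: steel spring clip like a large peg, 120 g, parked on the top bar, jaws down, two tails up. Origin: on its pivot pin, 30 mm above the bar's top; z up, y along pin and bar, x across. Tails 40 mm wide reach 43 mm above the pin, 52 mm over their outsides when parked; squeezed to 26 mm they are parallel at a stop, fully open (12 N each). Lips 50 mm wide reach 48 mm below the pin. Shuts when let go
- clip_near (a joint): opening angle of each of the clip's two halves, which move together about the pin, so that the clip's frame stays upright: 0 parked on the 8 mm bar, -0.07 fully shut, 0.30 rad fully open (then 32 mm clear between the lips)
- label_roll: roll of labels, 85 mm across, 35 mm high, lying on the table; bystander
- kitchen_timer: round wind-up timer, 62 mm across, 40 mm high; bystander

How it is judged:
By the outcome, as a careful person would: the job done as asked, in the order asked, and still so for the second after the job is handed in, while the arm keeps its last pose, push and grip.
It also fails if it takes over 53 s, if anything falls off the work surface, if the arm or the gripper's body presses on something with over 40 N, if the wrist force passes 120 N, or if a joint passes its speed limit or range.

ROBOT

A 7-joint arm with a two-finger parallel gripper is mounted at the origin on the work surface; the furniture and walls round the work are solid. World frame = base frame: x ahead of the robot, y to its left, z up, the work surface at z = 0. Lengths are in m, angles in rad, forces in N, time in s.
With the tool pointing down it reaches from about 0.4 to 0.9 m from the base axis. Payload 5.6 kg.
Tool frame: the origin (TCP) lies at the very end of the fingers, on their centre line; the grasp point (between the pads) lies ctrl.grip_point_offset behind it (ctrl.grip_point_offset is the distance from the TCP to the grasp point, in m); z points along the fingers, y is the line along which they close (so a half turn about z gives the same grasp; the last joint's range is limited). The gripper opens to 92 mm and grips with 3 to 60 N. Pads are 20 mm wide; open, the fingers measure 128 mm over their backs; the gripper's body (75 mm by 189 mm) begins 69 mm behind the grasp point.
Start: joints at [1.199, 0.468, -0.012, 1.603, 0.006, 1.071, -0.056], TCP at [0.21, -0.615, 0.215] pointing down, gripper open.
Joint ranges: [-2.53, 2.53], [-0.31, 2.02], [-1.57, 1.55], [0.28, 2.44], [-1.29, 4.43], [0.15, 1.84], [-2.92, 2.92]. Speed limits (rad/s): [2.57, 2.57, 3.14, 3.14, 3.14, 3.14, 3.14].

INTERFACE

Orientations are given as a unit quaternion [x, y, z, w].
In Python, from station import ctrl, hand, kinematics, get_image gives the robot as it stands. Calls block until the motion is done:
- ctrl.goto(position, orientation): joint-space move of the TCP to a pose.
- ctrl.move_straight(position, v=0.15, rot=None, guard=None): straight line of the TCP; rot=None keeps the orientation; v is the mean speed in m/s. With guard (N) it stops when the force on the tool has changed by that much, and returns True; else False.
- ctrl.set_joints(angles): joint-space move.
- hand.open_gripper() and hand.close(newtons=None): open the fingers fully, or close them until they stop; newtons is the grip in N (None keeps the last).
- ctrl.hold(seconds).
- kinematics.solve_ik(position, orientation): joint angles nearest the present ones, or None.
- get_image(name): name is "scene" or "top"; returns a dict with "color" (420x560x3 uint8, red, green, blue), "z_map" (420x560 float32, m along the optical axis (not along the pixel's ray), 0 where there is no reading), "fx", "fy", "cx", "cy" (pixels), "dist" ([k1, k2, p1, p2, k3] as OpenCV has them; the pictures are not rectified), "rvec" (rotation vector, rad) and "tvec" (3), from world to camera coordinates, as OpenCV has them. Camera axes: x right, y down, z forward; pixel columns grow to the right and rows downward; lengths in m; the calibration is good to about 2 mm. A picture is of the moment at which its call begins.
A pose or a line that the arm cannot do raises ctrl.MotionError and nothing moves.
- ctrl.hand_in(): hands the job in; it is judged then, once.
Readings, each from a call of its own:
- ctrl.get_clock(): time.
- ctrl.get_q(): joint angles.
- ctrl.get_dq(): joint speeds.
- ctrl.get_tau(): joint torques, N m.
- ctrl.get_position(): TCP position.
- ctrl.get_eef_rot(): TCP orientation.
- ctrl.get_force(): force on the tool from outside, world axes, zero at the start.
- ctrl.get_moment(): the same for the moment, N m.
- ctrl.get_opening(): opening from 0.0 (shut) to 1.0 (fully open).
- ctrl.get_finger_force(): force on a finger pad.
Only numpy, scipy, OpenCV 4.12 (cv2) and the standard library are available. Lean on these libraries where they do the work, as an engineer would, in place of code of your own. Each camera call takes 0.05 s, during which the arm holds its last target. There are 200 camera calls.

## Working session

There is one attempt and no reset: what is moved stays moved. The work goes in short steps, each a Python script; the robot and the scene stay as the last script left them, time stands still between calls to the robot, and variables do not carry over. Pictures are saved under pics/ and viewed, at most 10 in all, crops included, and the job is handed in when it is done.

```bash
ls; mkdir -p pics; cat > h.py <<'E'
import numpy as np, cv2
from station import ctrl, hand, kinematics, get_image
def cloud(im):
    z=im["z_map"]; h,w=z.shape
    u,v=np.meshgrid(np.arange(w),np.arange(h))
    K=np.array([[im["fx"],0,im["cx"]],[0,im["fy"],im["cy"]],[0,0,1.]])
    n=cv2.undistortPoints(np.stack([u,v],-1).reshape(-1,1,2).astype(np.float64),K,np.array(im["dist"],float)).reshape(h,w,2)
    P=np.dstack([n[...,0]*z,n[...,1]*z,z])
    R=cv2.Rodrigues(np.array(im["rvec"],float))[0]; t=np.array(im["tvec"],float).ravel()
    W=(P-t)@R
    W[z<=0]=np.nan
    return W
E
python3 - <<'E'
from h import *
import pickle
for n in("scene","top"):
    im=get_image(n); pickle.dump(im,open(n+".pkl","wb"))
    cv2.imwrite(f"pics/{n}0.png",cv2.cvtColor(im["color"],cv2.COLOR_RGB2BGR))
    R=cv2.Rodrigues(np.array(im["rvec"],float))[0]
    print(n,-R.T@np.array(im["tvec"]).ravel(),R[2],im["fx"],(im["z_map"]>0).mean())
print(ctrl.get_clock(),ctrl.grip_point_offset,ctrl.get_eef_rot(),ctrl.get_position(),ctrl.get_opening())
E
```

```text
pics
scene [-0.01806325  0.39333771  0.84418563] [ 0.47763306 -0.49299189 -0.727204  ] 419.3916918077171 0.9960374149659864
top [ 0.30378703 -0.05595454  0.97918774] [ 0.15614651 -0.03279736 -0.98718924] 423.6227504532505 0.996156462585034
0.1 0.0187 [ 9.86518550e-01  1.63647693e-01 -1.96919120e-04 -7.37641573e-04] [ 0.20965137 -0.61471848  0.21376023] 1.0005650127116643
```

View pics/scene0.png

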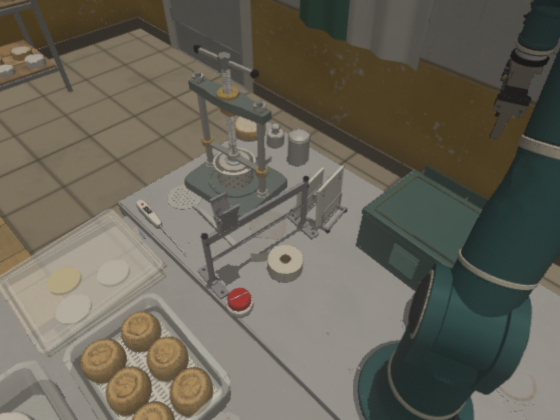

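View pics/top0.png

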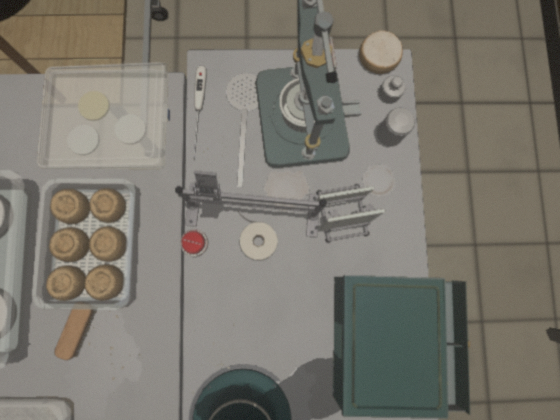

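The scene view shows the stand (205–305, 180–290), with the clip at (225, 210) and the rack with two boards at (325, 205). The red timer is at (238, 300) and the roll at (285, 262). In the top view the bar runs from (180, 190) to (318, 210), the boards are at (345, 197) and (352, 217), and the press is at (305, 110).

```bash
python3 - <<'E'
from h import *
import pickle
ims={n:pickle.load(open(n+".pkl","rb")) for n in("scene","top")}
C={n:cloud(i) for n,i in ims.items()}
for n,box in(("scene",(170,310,190,370)),("top",(150,270,170,400))):
    r0,r1,c0,c1=box
    W=C[n][r0:r1,c0:c1].reshape(-1,3); col=ims[n]["color"][r0:r1,c0:c1].reshape(-1,3)
    print(n,"table z",np.nanmedian(W[np.abs(W[:,2])<.02,2]))
    for lo,hi in((.02,.05),(.05,.09),(.09,.12),(.125,.15),(.15,.18),(.18,.21),(.21,.26)):
        m=(W[:,2]>lo)&(W[:,2]<hi); P=W[m]
        if len(P)<5: continue
        # clusters on xy grid
        g=np.zeros((400,600),np.uint8); ij=np.c_[(P[:,0]-.2)*500,(P[:,1]+.6)*500].astype(int)
        ok=(ij>=0).all(1)&(ij[:,0]<400)&(ij[:,1]<600); g[ij[ok,0],ij[ok,1]]=1
        k,l=cv2.connectedComponents(cv2.dilate(g,np.ones((5,5))))
        for a in range(1,k):
            s=np.zeros(len(P),bool); s[ok]=l[ij[ok,0],ij[ok,1]]==a
            if s.sum()<12: continue
            Q=P[s]; (c,wh,ang)=cv2.minAreaRect(Q[:,:2].astype(np.float32)*1000)
            print(f"{lo}-{hi} n{s.sum()} c{np.round(c)} wh{np.round(wh)} a{ang:.1f} z{Q[:,2].min():.3f}-{Q[:,2].max():.3f} col{np.median(col[m][s],0)}")
for n in ims:
    im=ims[n]
    if n=="scene": r0,r1,c0,c1=150,320,190,370
    else: r0,r1,c0,c1=150,270,165,405
    crop=cv2.cvtColor(im["color"][r0:r1,c0:c1],cv2.COLOR_RGB2BGR)
    s=3.3 if n=="top" else 3.4
    cv2.imwrite(f"pics/{n}c.png",cv2.resize(crop,None,fx=s,fy=s,interpolation=cv2.INTER_CUBIC))
E
```

```text
scene table z -0.0007002618874916823
0.02-0.05 n115 c[ 285. -211.] wh[ 5. 41.] a88.0 z0.020-0.050 col[55. 61. 57.]
0.02-0.05 n968 c[403. -39.] wh[116.  84.] a3.3 z0.020-0.040 col[175. 166. 147.]
0.02-0.05 n448 c[385. 106.] wh[53. 50.] a26.3 z0.020-0.043 col[151.  56.  52.]
0.02-0.05 n173 c[ 416. -239.] wh[ 14. 120.] a5.1 z0.020-0.049 col[102. 100.  92.]
0.02-0.05 n41 c[ 445. -164.] wh[14.  8.] a34.4 z0.021-0.050 col[78. 75. 73.]
0.02-0.05 n24 c[ 471. -178.] wh[ 6. 17.] a0.3 z0.020-0.040 col[103.  100.5  92. ]
0.02-0.05 n44 c[473. 113.] wh[14.  8.] a56.6 z0.023-0.049 col[80. 77. 74.]
0.02-0.05 n39 c[ 478. -229.] wh[ 3. 37.] a11.4 z0.020-0.048 col[97. 95. 87.]
0.02-0.05 n2150 c[ 690. -148.] wh[242. 199.] a6.7 z0.020-0.050 col[ 97. 101.  95.]
0.05-0.09 n131 c[ 288. -213.] wh[ 7. 35.] a89.5 z0.050-0.089 col[54. 61. 56.]
0.05-0.09 n307 c[ 417. -239.] wh[ 15. 122.] a5.1 z0.051-0.090 col[104. 101.  93.]
0.05-0.09 n462 c[459. -26.] wh[290.  12.] a83.4 z0.050-0.090 col[92. 89. 85.]
0.05-0.09 n50 c[ 471. -176.] wh[17.  9.] a71.5 z0.051-0.090 col[105.5 103.   94. ]
0.05-0.09 n155 c[ 478. -248.]
[... 2634 characters left out ...]
2 n265 c[ 478. -232.] wh[  9. 120.] a8.9 z0.090-0.111 col[153. 153. 143.]
0.09-0.12 n29 c[471.  98.] wh[ 7. 27.] a4.4 z0.090-0.118 col[74. 72. 70.]
0.125-0.15 n308 c[ 424. -241.] wh[ 13. 118.] a8.7 z0.125-0.145 col[156. 155. 146.]
0.125-0.15 n67 c[450. -78.] wh[187.   3.] a83.0 z0.129-0.150 col[114. 112. 108.]
0.125-0.15 n17 c[469. 101.] wh[ 2. 20.] a5.0 z0.125-0.148 col[72. 70. 67.]
0.15-0.18 n787 c[458. -32.] wh[293.  18.] a83.6 z0.150-0.180 col[111. 108. 106.]
0.18-0.21 n348 c[469.  51.] wh[52. 32.] a81.7 z0.180-0.210 col[84. 82. 80.]
0.21-0.26 n76 c[448.  53.] wh[39. 11.] a83.6 z0.210-0.241 col[109.  105.5 103.5]
0.21-0.26 n183 c[487.  49.] wh[40. 12.] a85.3 z0.210-0.240 col[88. 86. 84.]
```

View pics/scenec.png

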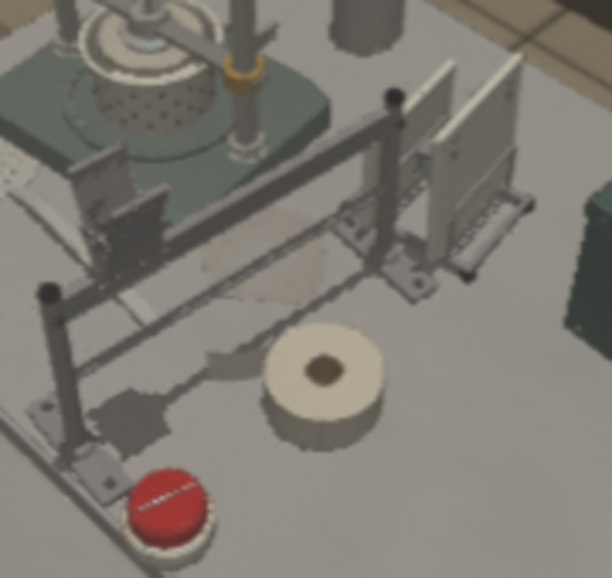

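View pics/topc.png

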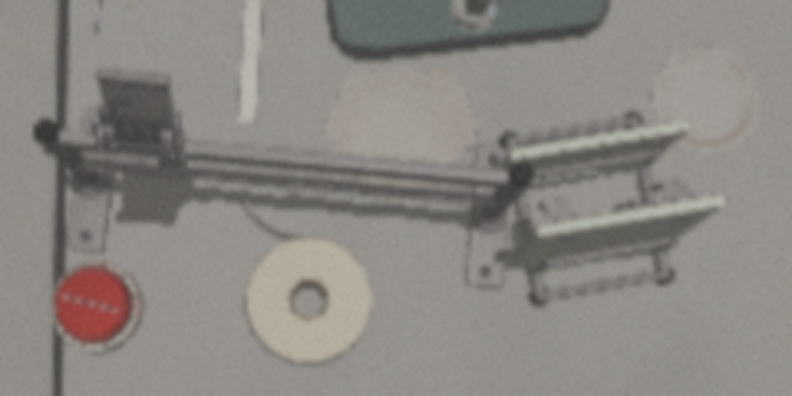

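The crops settle which board is which: the near one (scene crop at (475, 160), top edge z≈0.142) is the record board, and its hooks face +x. The plain board stands behind it, and the bar is free at −y. Next I'll fit the lines precisely and check how far the obstacles extend.

```bash
cat >> h.py <<'E'
def line(P):  # fit yaw of y axis and centre along it
    c=np.median(P[:,:2],0); d=np.linalg.svd(P[:,:2]-P[:,:2].mean(0),full_matrices=False)[2][0]
    if d[1]<0: d=-d
    s=(P[:,:2]-c)@d; lo,hi=np.percentile(s,[1,99])
    n=np.array([d[1],-d[0]]); off=np.median((P[:,:2]-c)@n)
    return c+d*(lo+hi)/2+n*off, np.arctan2(-d[0],d[1]), hi-lo
def sel(W,x,y,z):
    W=W.reshape(-1,3); m=np.ones(len(W),bool)
    for i,r in enumerate((x,y,z)): m&=(W[:,i]>r[0])&(W[:,i]<r[1])
    return W[m]
E
python3 - <<'E'
from h import *
import pickle
np.set_printoptions(precision=4,suppress=True)
for n in("scene","top"):
    W=cloud(pickle.load(open(n+".pkl","rb")))
    def rep(k,P): c,y,l=line(P); print(n,k,len(P),c,"yaw",round(np.degrees(y),2),"len",round(l,3),"z",np.percentile(P[:,2],[5,50,95]))
    rep("rec top",sel(W,(.39,.46),(-.32,-.16),(.1385,.15)))
    for z in(.03,.06,.085,.11,.13): rep(f"rec z{z}",sel(W,(.39,.432),(-.32,-.175),(z-.01,z+.01)))
    rep("plain top",sel(W,(.455,.52),(-.32,-.17),(.104,.12)))
    rep("bar top",sel(W,(.43,.49),(-.14,.0),(.162,.175)))
    rep("bar",sel(W,(.43,.49),(-.16,.02),(.14,.175)))
    rep("round",sel(W,(.42,.49),(-.14,.0),(.075,.095)))
    for a,b in((-.19,-.13),(.08,.13)):
        P=sel(W,(.42,.49),(a,b),(.155,.19)); print("post",P.min(0),P.max(0))
    a=sel(W,(.42,.52),(.02,.09),(.225,.245)); rep("tails",a)
    for lab,r in(("near",(.42,.469)),("far",(.469,.52))):
        for zz in((.222,.229),(.229,.236),(.236,.245)):
            P=sel(W,r,(.02,.09),zz)
            if len(P)>8: rep(lab+str(zz),P)
    P=sel(W,(.53,.9),(-.3,.2),(.05,.6))
    for z in(.05,.15,.2,.25,.3,.35,.4): 
        Q=P[(P[:,2]>z)&(P[:,2]<z+.05)]
        if len(Q): print("press",z,Q.min(0)[:2],Q.max(0)[:2],len(Q))
    P=sel(W,(.0,.39),(-.7,-.13),(.05,.4)); 
    if len(P): print("box",P.min(0),P.max(0))
E
```

```text
scene rec top 108 [ 0.4259 -0.2289] yaw 0.04 len 0.136 z [0.1388 0.1407 0.1452]
scene rec z0.03 129 [ 0.4184 -0.2359] yaw 7.32 len 0.112 z [0.0207 0.0297 0.0389]
scene rec z0.06 168 [ 0.4194 -0.2379] yaw 6.81 len 0.115 z [0.0533 0.0617 0.0685]
scene rec z0.085 137 [ 0.4209 -0.2383] yaw 7.11 len 0.118 z [0.0761 0.0857 0.0936]
scene rec z0.11 150 [ 0.4215 -0.2381] yaw 6.83 len 0.117 z [0.101  0.1102 0.119 ]
scene rec z0.13 170 [ 0.4223 -0.2379] yaw 6.71 len 0.118 z [0.121  0.1317 0.1395]
scene plain top 48 [ 0.4834 -0.2496] yaw 9.8 len 0.073 z [0.1042 0.1057 0.1075]
scene bar top 171 [ 0.457  -0.0688] yaw -5.99 len 0.134 z [0.1623 0.164  0.1662]
scene bar 614 [ 0.4547 -0.07  ] yaw -6.03 len 0.177 z [0.1429 0.1576 0.1654]
scene round 179 [ 0.4541 -0.0691] yaw -6.02 len 0.138 z [0.0828 0.0869 0.0897]
post [ 0.437  -0.1739  0.155 ] [ 0.4552 -0.1303  0.1771]
post [0.4657 0.08   0.1553] [0.4818 0.118  0.1782]
scene tails 178 [0.4709 0.0547] yaw 81.18 len 0.053 z [0.2259 0.2339 0.2374]
scene near(0.222, 0.229) 29 [0.4483 0.0572] yaw -7.05 len 0.038 z [0.223  0.2264 0.2286]
scene near(0.229, 
[... 1839 characters left out ...]
p near(0.236, 0.245) 47 [0.4449 0.0534] yaw -5.76 len 0.037 z [0.2361 0.2375 0.2393]
top far(0.222, 0.229) 38 [0.4881 0.0481] yaw -5.59 len 0.038 z [0.2222 0.2247 0.2286]
top far(0.229, 0.236) 28 [0.4889 0.0488] yaw -6.11 len 0.038 z [0.2293 0.2351 0.2359]
top far(0.236, 0.245) 44 [0.4903 0.0485] yaw -6.73 len 0.038 z [0.2361 0.2371 0.2388]
press 0.05 [ 0.5531 -0.1689] [0.8041 0.2   ] 2355
press 0.15 [ 0.5802 -0.1698] [ 0.6864 -0.1415] 93
press 0.2 [ 0.5802 -0.1697] [ 0.5935 -0.155 ] 50
press 0.25 [ 0.5649 -0.187 ] [ 0.8083 -0.1223] 2066
press 0.3 [ 0.5721 -0.1794] [ 0.7885 -0.1253] 914
press 0.35 [ 0.5911 -0.1702] [ 0.7303 -0.1384] 846
box [ 0.0328 -0.5684  0.0502] [ 0.3049 -0.1967  0.2614]
```

```bash
cat >> h.py <<'E'
from scipy.spatial.transform import Rotation as Ro
def down(yaw_deg,flip=False):
    t=np.radians(yaw_deg)+(np.pi if flip else 0); c,s=np.cos(t),np.sin(t)
    return Ro.from_matrix(np.array([[-s,c,0],[c,s,0],[0,0,-1.]])).as_quat()
def st(k=""): print(k,"t",round(ctrl.get_clock(),2),"p",np.round(ctrl.get_position(),4),"F",np.round(ctrl.get_force(),1),"open",round(ctrl.get_opening(),3),"ff",np.round(ctrl.get_finger_force(),1))
E
python3 - <<'E'
from h import *
for f in(0,1):
    for p,y in(((.423,-.239,.33),7.5),((.423,-.239,.116),7.5),((.44,-.09,.26),-6.1),((.468,.052,.21),-6.1),((.468,.052,.33),-6.1)):
        q=kinematics.solve_ik(p,down(y,f)); print(f,p,None if q is None else np.round(q,2))
print(kinematics.solve_ik((.21,-.615,.34),ctrl.get_eef_rot()))
E
```

```text
0 (0.423, -0.239, 0.33) [ 0.89  0.11 -0.47  1.82  0.06  1.22  0.53]
0 (0.423, -0.239, 0.116) [ 0.85  0.38 -0.48  2.05  0.25  0.76  0.35]
0 (0.44, -0.09, 0.26) [ 0.68  0.12 -0.58  1.99  0.08  1.06 -0.05]
0 (0.468, 0.052, 0.21) [ 0.54  0.28 -0.82  1.99  0.25  0.97 -0.51]
0 (0.468, 0.052, 0.33) [ 0.6   0.13 -0.84  1.84  0.1   1.22 -0.38]
1 (0.423, -0.239, 0.33) [ 0.47  0.08 -0.03  1.85  0.    1.21 -2.57]
1 (0.423, -0.239, 0.116) [ 0.33  0.33  0.13  2.09 -0.06  0.73 -2.5 ]
1 (0.44, -0.09, 0.26) [-1.17  0.13  1.43  2.07 -0.15  1.06 -2.91]
1 (0.468, 0.052, 0.21) [ 0.86  0.5  -1.3   1.98  0.55  1.09  2.35]
1 (0.468, 0.052, 0.33) [ 0.94  0.27 -1.29  1.82  0.27  1.25  2.61]
[ 1.19470186  0.3789678  -0.00621289  1.44815048  0.00244365  1.31600725
 -0.05371177]
```

Orientation without the flip works for every waypoint. Now the pick.

```bash
python3 - <<'E'
from h import *
ctrl.move_straight((.21,-.615,.34),v=.2)
ctrl.goto((.423,-.239,.30),down(7.5)); st("above")
g=ctrl.move_straight((.423,-.239,.117),v=.1,guard=8); st(f"down {g}")
if not g:
    hand.close(30); st("closed")
    im=get_image("scene"); 
    g=ctrl.move_straight((.423,-.239,.27),v=.1,guard=12); st(f"lift {g}")
for n in("scene","top"):
    im=get_image(n); c=cv2.cvtColor(im["color"],cv2.COLOR_RGB2BGR)
    c=c[100:300,180:400] if n=="scene" else c[90:290,180:400]
    if n=="scene": A=c
cv2.imwrite("pics/lift.png",np.hstack([cv2.resize(x,(400,364)) for x in(A,c)]))
E
```

```text
above t 2.48 p [ 0.4227 -0.2405  0.3   ] F [-0.1  0.  -1. ] open 0.999 ff 0.0
down False t 4.46 p [ 0.4233 -0.2392  0.1174] F [-0.6  0.1 -0.8] open 0.999 ff 0.0
closed t 5.69 p [ 0.4225 -0.239   0.117 ] F [-1.8 -0.8  2.3] open 0.086 ff 29.9
lift False t 7.42 p [ 0.4227 -0.2388  0.2694] F [-0.4  0.5 -1.7] open 0.085 ff 30.0
```

View pics/lift.png

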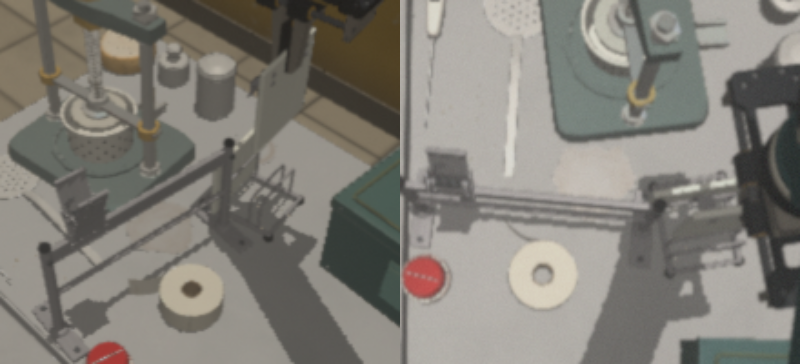

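The board is gripped and clear of the rack, and the plain board is still in place. Now I'll measure how the board sits in the hand.

```bash
python3 - <<'E'
from h import *
np.set_printoptions(precision=4,suppress=True)
ctrl.move_straight((.423,-.239,.31),v=.1); 
ctrl.move_straight((.40,-.16,.31),v=.12,rot=down(-6.1)); st()
import pickle
p=ctrl.get_position(); th=np.radians(-6.1); R=np.array([[np.cos(th),-np.sin(th)],[np.sin(th),np.cos(th)]])
for n in("scene","top"):
    im=get_image(n); W=cloud(im); pickle.dump(im,open(n+"1.pkl","wb"))
    P=sel(W,(.3,.5),(-.28,-.05),(.185,.345)); L=P.copy(); L[:,:2]=(P[:,:2]-p[:2])@R; L[:,2]-=p[2]
    for zz in((-.105,-.08),(-.08,-.05),(-.05,-.02),(-.02,.0),(.0,.02),(.02,.035)):
        for lab,xx in(("face",(-.02,.006)),("behind",(.006,.04))):
            Q=L[(L[:,2]>zz[0])&(L[:,2]<zz[1])&(L[:,0]>xx[0])&(L[:,0]<xx[1])&(abs(L[:,1])<.08)]
            if len(Q)>8: print(n,lab,zz,len(Q),"x",np.percentile(Q[:,0],[5,50,95]),"y",np.percentile(Q[:,1],[1,99]),"slope",np.polyfit(Q[:,1],Q[:,0],1)[0])
    Q=L[(abs(L[:,0])<.015)&(abs(L[:,1])>.02)&(abs(L[:,1])<.065)]; print("z range",np.percentile(Q[:,2],[.5,1,99,99.5]))
E
```

```text
t 8.91 p [ 0.4    -0.1605  0.3098] F [-0.3  0.3 -2.1] open 0.088 ff 30.0
scene face (-0.105, -0.08) 317 x [-0.0047 -0.0031 -0.001 ] y [-0.0597  0.0592] slope 0.017698719979693585
scene face (-0.08, -0.05) 416 x [-0.0049 -0.0031 -0.001 ] y [-0.0589  0.0593] slope 0.01873420189071496
scene face (-0.05, -0.02) 453 x [-0.0049 -0.0033 -0.0013] y [-0.0593  0.0595] slope 0.021134104082966
scene behind (-0.05, -0.02) 10 x [0.0216 0.023  0.0244] y [0.0416 0.0462] slope 0.050357919378165174
scene face (-0.02, 0.0) 276 x [-0.0052 -0.0034 -0.0011] y [-0.058   0.0591] slope 0.021087393287674106
scene face (0.0, 0.02) 326 x [-0.0175 -0.0039 -0.001 ] y [-0.0587  0.0593] slope 0.026398889292498635
scene face (0.02, 0.035) 202 x [-0.0193 -0.0027  0.004 ] y [-0.0569  0.0582] slope 0.03416742767884691
scene behind (0.02, 0.035) 23 x [0.0068 0.012  0.0158] y [0.0067 0.0112] slope 0.24260777395547817
z range [-0.1036 -0.1025  0.0243  0.0247]
top face (-0.105, -0.08) 46 x [-0.0064 -0.0061 -0.0058] y [0.009  0.0549] slope 0.003349513239226175
top face (-0.08, -0.05) 64 x [-0.0063 -0.006  -0.004 ] y [0.0123 0.0558] slope 0.02612501019733819
top face (-0.05, -0.02) 62 x [-0.0061 -0.0059 -0.0052] y [0.0153 0.0555] slope 0.017980850720680133
top face (-0.02, 0.0) 44 x [-0.0068 -0.0057 -0.0039] y [0.0183 0.0557] slope 0.03476299483805053
top behind (-0.02, 0.0) 72 x [0.0098 0.015  0.0202] y [0.0259 0.0417] slope -0.11790630091896548
top face (0.0, 0.02) 63 x [-0.0064 -0.0056  0.0045] y [0.0206 0.0555] slope -0.062111575677174444
top face (0.02, 0.035) 118 x [-0.0057 -0.0025  0.0016] y [0.0216 0.0546] slope 0.004268090425080406
z range [-0.0993 -0.0991  0.0261  0.0263]
```

```bash
python3 - <<'E'
from h import *
np.set_printoptions(precision=4,suppress=True)
ctrl.move_straight((.4425,-.0863,.31),v=.12,rot=down(-5.3))
ctrl.move_straight((.4425,-.0863,.222),v=.1); st()
p=ctrl.get_position(); th=np.radians(-6.1); R=np.array([[np.cos(th),-np.sin(th)],[np.sin(th),np.cos(th)]])
for n in("scene","top"):
    W=cloud(get_image(n)).reshape(-1,3); L=W.copy(); L[:,:2]=(W[:,:2]-p[:2])@R
    def q(k,x,y,z):
        Q=L[(L[:,0]>x[0])&(L[:,0]<x[1])&(L[:,1]>y[0])&(L[:,1]<y[1])&(L[:,2]>z[0])&(L[:,2]<z[1])]
        if len(Q)>8: print(n,k,len(Q),"x",np.percentile(Q[:,0],[2,50,98]),"y",np.percentile(Q[:,1],[1,99]),"sl",np.polyfit(Q[:,1],Q[:,0],1)[0],"z",np.percentile(Q[:,2],[2,50,98]))
    q("board low",(-.02,.006),(-.08,.08),(.13,.17)); q("board hi",(-.02,.006),(-.08,.08),(.18,.21))
    q("board top",(-.012,.012),(-.08,.08),(.243,.252))
    q("bar side+top",(-.01,.03),(.068,.11),(.14,.175)); q("bar top",(-.01,.03),(.068,.11),(.1625,.175))
    q("clip tails",(-.03,.05),(.08,.2),(.225,.245)); q("hooks",(.006,.03),(-.06,.06),(.19,.225))
    q("posts",(-.01,.03),(.17,.23),(.172,.19));q("posts",(-.01,.03),(-.11,-.06),(.172,.19))
E
```

```text
t 10.9 p [ 0.443  -0.0864  0.2225] F [ 0.2  0.3 -1.4] open 0.082 ff 30.0
scene board low 486 x [-0.0049 -0.0028  0.0034] y [-0.0785  0.0593] sl -0.01934678073590782 z [0.1314 0.1512 0.1693]
scene board hi 397 x [-0.0048 -0.0027  0.0001] y [-0.0573  0.0597] sl -0.012240031023907734 z [0.1806 0.1948 0.2093]
scene board top 97 x [-0.0097 -0.0007  0.0087] y [-0.0312  0.0577] sl -0.02584007815296764 z [0.2435 0.2462 0.2507]
scene bar side+top 155 x [0.0079 0.0098 0.0166] y [0.0692 0.109 ] sl 0.0016786779236136523 z [0.1417 0.1582 0.1659]
scene bar top 48 x [0.0084 0.0126 0.0171] y [0.0694 0.1079] sl 0.03152748484423327 z [0.1625 0.1639 0.1661]
scene clip tails 186 x [-0.0132  0.0318  0.0366] y [0.123  0.1627] sl -0.05666754296713549 z [0.2255 0.2337 0.238 ]
scene hooks 9 x [0.0203 0.0227 0.0256] y [0.0438 0.0465] sl -1.1086609507829732 z [0.1911 0.2034 0.2131]
scene posts 33 x [0.0048 0.0106 0.0182] y [0.1933 0.2053] sl -0.07548841446258563 z [0.1731 0.1755 0.1788]
scene posts 20 x [0.006  0.0105 0.0167] y [-0.0854 -0.074 ] sl -0.14126589167128906 z [0.1723 0.1747 0.1779]
top board top 18 x [-0.0066 -0.0032  0.0009] y [0.0498 0.0556] sl 0.1107859236891234 z [0.2436 0.2469 0.2486]
top bar side+top 124 x [0.0058 0.008  0.0137] y [0.0694 0.1088] sl 0.003776150191682621 z [0.1445 0.1642 0.1679]
top bar top 86 x [0.006  0.0099 0.0137] y [0.0693 0.1086] sl -0.012325238369837406 z [0.1628 0.1649 0.1681]
top clip tails 159 x [-0.015   0.0305  0.0355] y [0.1195 0.1582] sl 0.006726241650605993 z [0.2258 0.2359 0.2389]
top posts 49 x [0.0035 0.0098 0.0171] y [0.1886 0.2029] sl 0.07378472081904983 z [0.1724 0.1757 0.1781]
```

The board is about 11 mm in front of the bar's centre line, where the target is 12 (8–16 works), and it is centred at −60 mm along the bar. Lowering now.

```bash
python3 - <<'E'
from h import *
ctrl.move_straight((.4422,-.0863,.20),v=.08,rot=down(-5.7)); st()
g=ctrl.move_straight((.4422,-.0863,.168),v=.03,guard=4); st(f"down {g}")
for n in("scene","top"):
    im=get_image(n); c=cv2.cvtColor(im["color"],cv2.COLOR_RGB2BGR)
    c=c[100:300,180:400] if n=="scene" else c[90:290,180:400]
    if n=="scene": A=c
cv2.imwrite("pics/hang.png",np.hstack([cv2.resize(x,(400,364)) for x in(A,c)]))
E
```

```text
t 11.43 p [ 0.442  -0.0862  0.1998] F [ 0.4  0.6 -1.2] open 0.083 ff 30.0
down True t 12.22 p [ 0.4419 -0.0862  0.1749] F [-0.1  0.8  5.2] open 0.082 ff 30.0
```

View pics/hang.png

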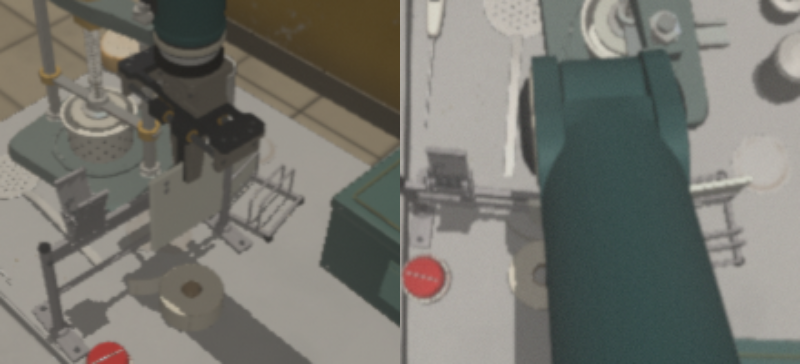

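Contact came at TCP z = 0.1749, against 0.175 expected, so the hooks are on the bar and the board is in front of it. Releasing, then rising to measure.

```bash
python3 - <<'E'
from h import *
np.set_printoptions(precision=4,suppress=True)
hand.open_gripper(); st("open")
ctrl.move_straight((.4419,-.0862,.33),v=.15); st()
ctrl.goto((.42,.13,.33),down(-6.1)); st()
o=np.array([.4608,-.028]); th=np.radians(-6.1); R=np.array([[np.cos(th),-np.sin(th)],[np.sin(th),np.cos(th)]])
for n in("scene","top"):
    im=get_image(n); cv2.imwrite(f"pics/{n}2.png",cv2.resize(cv2.cvtColor(im["color"],cv2.COLOR_RGB2BGR)[100:300,180:400],None,fx=2,fy=2))
    L=cloud(im).reshape(-1,3); L[:,:2]=(L[:,:2]-o)@R
    def q(k,x,y,z):
        Q=L[(L[:,0]>x[0])&(L[:,0]<x[1])&(L[:,1]>y[0])&(L[:,1]<y[1])&(L[:,2]>z[0])&(L[:,2]<z[1])]
        if len(Q)>8: print(n,k,len(Q),"x",np.percentile(Q[:,0],[2,50,98]),"y",np.percentile(Q[:,1],[1,99]),"sl",np.polyfit(Q[:,1],Q[:,0],1)[0],"z",np.percentile(Q[:,2],[2,50,98]))
    q("board low",(-.035,.00),(-.15,.02),(.09,.12)); q("board hi",(-.035,.0),(-.15,.02),(.17,.194)); q("board top",(-.035,.0),(-.15,.02),(.197,.21))
    q("bar",(-.02,.02),(.01,.04),(.162,.175)); q("hooks",(.008,.03),(-.13,.01),(.12,.19))
    q("tail near",(-.04,.0),(.04,.12),(.228,.245)); q("tail far",(.002,.04),(.04,.12),(.228,.245))
E
```

```text
open t 13.6 p [ 0.4411 -0.0862  0.1745] F [ 0.1  0.8 -0.9] open 1.003 ff 0.0
 t 14.78 p [ 0.4413 -0.0861  0.3292] F [-0.5 -0.1 -0.5] open 1.001 ff 0.0
 t 15.66 p [0.4203 0.1286 0.3296] F [-0.7 -0.  -0.1] open 1.001 ff 0.0
scene board low 357 x [-0.0147 -0.0129 -0.0016] y [-0.1425 -0.0008] sl -0.03629101470829202 z [0.0909 0.1052 0.1196]
scene board hi 320 x [-0.018  -0.0159 -0.0032] y [-0.1422 -0.0009] sl -0.024951859998462635 z [0.1707 0.1816 0.1932]
scene board top 122 x [-0.0178 -0.0137 -0.0096] y [-0.1168 -0.002 ] sl -0.0019349597615596977 z [0.1971 0.1984 0.2006]
scene bar 44 x [-0.004   0.0005  0.0054] y [0.0102 0.039 ] sl -0.012033430065399805 z [0.1623 0.1641 0.1665]
scene tail near 45 x [-0.0241 -0.0232 -0.0199] y [0.0633 0.0897] sl -0.014630220229295492 z [0.2294 0.235  0.2378]
top board low 120 x [-0.0168 -0.0161 -0.0025] y [-0.1466  0.016 ] sl -0.024188471400250686 z [0.0902 0.1042 0.1193]
top board hi 159 x [-0.0204 -0.0189 -0.0009] y [-0.148  -0.0077] sl -0.07573100543554812 z [0.1702 0.1809 0.1937]
top board top 233 x [-0.0197 -0.0163 -0.0124] y [-0.1211 -0.0066] sl -0.00040583034602903863 z [0.1972 0.1991 0.2019]
top bar 61 x [-0.0052 -0.0016  0.0022] y [0.0112 0.0389] sl 0.014290711614975382 z [0.1626 0.1653 0.1677]
top tail near 71 x [-0.0265 -0.0243 -0.0214] y [0.0595 0.0982] sl 0.006090278633310883 z [0.2325 0.2364 0.2392]
top tail far 74 x [0.0188 0.0207 0.0239] y [0.0599 0.0982] sl 0.009696621957959542 z [0.2283 0.2365 0.2396]
```

View pics/scene2.png

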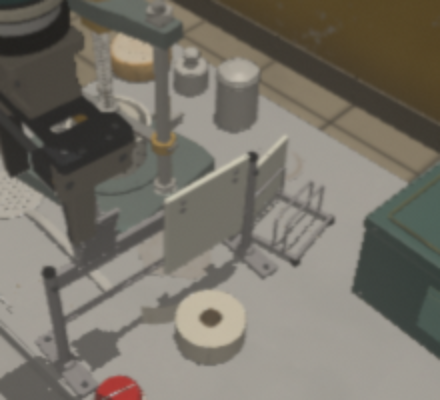

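The board hangs level: its top edge is at z≈0.199 and 14.5 mm in front of the bar, at local y = −0.060. The clip sits at local y≈0.082, centred on the bar. Gripping it now.

```bash
python3 - <<'E'
from h import *
o=np.array([.4608,-.028]); th=np.radians(-6.1); R=np.array([[np.cos(th),-np.sin(th)],[np.sin(th),np.cos(th)]])
x,y=o+R@[0,.082]; print(x,y)
ctrl.goto((x,y,.31),down(-6.1)); st()
g=ctrl.move_straight((x,y,.211),v=.1,guard=8); st(f"down {g}")
if not g:
    hand.close(40); st("squeezed")
    ctrl.hold(.3); st()
    g=ctrl.move_straight((x,y,.30),v=.06,guard=15); st(f"lift {g}")
im=get_image("scene"); cv2.imwrite("pics/clip.png",cv2.resize(cv2.cvtColor(im["color"],cv2.COLOR_RGB2BGR)[100:300,180:400],None,fx=2.5,fy=2.5))
E
```

```text
0.4695136538495711 0.053535711418922785
 t 16.22 p [0.4699 0.0515 0.3093] F [0.1 0.9 0.8] open 0.999 ff 0.0
down False t 17.36 p [0.47   0.0537 0.2116] F [ 0.3 -0.2 -0.4] open 0.997 ff 0.0
squeezed t 18.38 p [0.4694 0.0535 0.2109] F [-0.6 -0.2 -0.8] open 0.269 ff 40.0
 t 18.68 p [0.4695 0.0535 0.211 ] F [ 0.1  0.  -1.2] open 0.266 ff 40.0
lift False t 20.32 p [0.4693 0.0535 0.2996] F [ 0.2  0.2 -1.1] open 0.268 ff 40.0
```

View pics/clip.png

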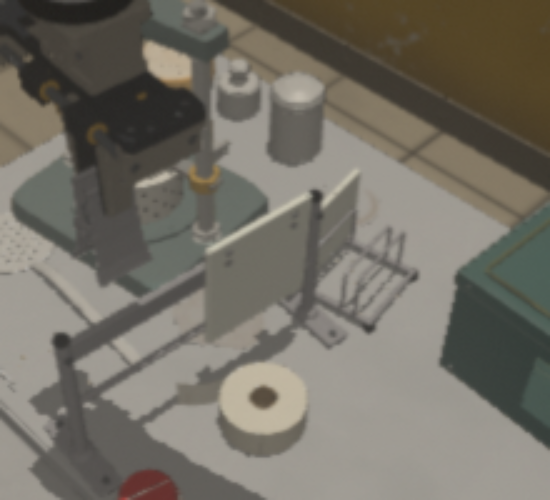

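The clip is off the bar and squeezed to its stop in the hand (picture 120, 240). Now I'll measure its lips, carry it over the board and lower it.

```bash
cat > fin.py <<'E'
from h import *
np.set_printoptions(precision=4,suppress=True)
o=np.array([.4608,-.028]); th=np.radians(-6.1); R=np.array([[np.cos(th),-np.sin(th)],[np.sin(th),np.cos(th)]])
def meas(zlo):
    p=ctrl.get_position()
    for n in("scene","top"):
        L=cloud(get_image(n)).reshape(-1,3); L[:,:2]=(L[:,:2]-p[:2])@R; L[:,2]-=p[2]
        for zz in np.arange(zlo,-.02,.008):
            for lab,a,b in(("near",-.045,-.009),("mid",-.009,.007),("far",.007,.045)):
                Q=L[(L[:,0]>a)&(L[:,0]<b)&(abs(L[:,1])<.04)&(L[:,2]>zz)&(L[:,2]<=zz+.008)]
                if len(Q)>5: print(n,lab,round(zz,3),len(Q),"x",np.percentile(Q[:,0],[5,50,95]),"y",np.percentile(Q[:,1],[2,98]),"zmin",Q[:,2].min())
E
python3 - <<'E'
from fin import *
meas(-.07)
x,y=o+R@[-.0145,-.060]; print(x,y)
ctrl.move_straight((x,y,.30),v=.1); st()
g=ctrl.move_straight((x,y,.262),v=.05,guard=4); st(f"{g}")
meas(-.07)
E
```

```text
scene near -0.07 54 x [-0.0225 -0.0195 -0.0171] y [-0.0228  0.025 ] zmin -0.06676591774135776
scene near -0.062 90 x [-0.0199 -0.0168 -0.0144] y [-0.0224  0.0244] zmin -0.0619687291471194
scene far -0.062 21 x [0.0153 0.0166 0.0176] y [0.0095 0.025 ] zmin -0.061912532657901476
scene near -0.054 65 x [-0.0171 -0.015  -0.0138] y [-0.0214  0.0216] zmin -0.05391099369680724
scene far -0.054 13 x [0.0145 0.0152 0.0178] y [0.0116 0.0224] zmin -0.05354296838100356
scene near -0.046 67 x [-0.0159 -0.0142 -0.0125] y [-0.0195  0.0224] zmin -0.0459903540918854
scene far -0.046 6 x [0.0124 0.0135 0.0144] y [0.0181 0.023 ] zmin -0.04535602657987525
scene near -0.038 69 x [-0.0148 -0.0132 -0.0114] y [-0.0191  0.022 ] zmin -0.03794070275508843
scene near -0.03 68 x [-0.0136 -0.0119 -0.01  ] y [-0.0203  0.0216] zmin -0.029934236891018096
scene mid -0.03 11 x [-0.0056 -0.0014  0.0053] y [-0.0174  0.0266] zmin -0.02758572019005673
scene far -0.03 9 x [0.0093 0.011  0.0137] y [0.0096 0.0241] zmin -0.027782961913489723
scene near -0.022 62 x [-0.0129 -0.0117 -0.0101] y [-0.0183  0.0206] zmin -0.02192392
[... 1250 characters left out ...]
143 0.0149] y [0.0173 0.0238] zmin -0.0451859750701179
scene near -0.038 49 x [-0.0145 -0.013  -0.0107] y [-0.0188  0.0227] zmin -0.03783600465394926
scene near -0.03 53 x [-0.0133 -0.0117 -0.0104] y [-0.0202  0.0228] zmin -0.029805000590923142
scene mid -0.03 9 x [-0.0058 -0.0018  0.0021] y [0.0192 0.0269] zmin -0.027957860011209174
scene far -0.03 7 x [0.0093 0.0126 0.0134] y [0.0053 0.0243] zmin -0.029006907970902523
scene near -0.022 41 x [-0.0123 -0.0112 -0.0101] y [-0.017   0.0211] zmin -0.02197226005953734
scene mid -0.022 28 x [-0.0071  0.0004  0.0061] y [0.0133 0.0269] zmin -0.02151883958185044
scene far -0.022 26 x [0.0075 0.0113 0.0148] y [0.0053 0.0247] zmin -0.021960060175343937
```

The lips straddle the board evenly (±16 mm around a board centred within 1 mm). Lowering to about 19 mm of overlap.

```bash
python3 - <<'E'
from fin import *
x,y=o+R@[-.0143,-.0597]
g=ctrl.move_straight((x,y,.247),v=.04,guard=4); st(f"{g}"); ctrl.hold(.5); st()
print(np.abs(ctrl.get_dq()).max())
p=ctrl.get_position()
for n in("scene","top"):
    im=get_image(n); L=cloud(im).reshape(-1,3); L[:,:2]=(L[:,:2]-p[:2])@R
    if n=="scene": cv2.imwrite("pics/fin.png",cv2.resize(cv2.cvtColor(im["color"],cv2.COLOR_RGB2BGR)[110:290,210:370],None,fx=3.3,fy=3.3,interpolation=cv2.INTER_CUBIC))
    for k,a,b,z0,z1 in(("boardtop",-.009,.009,.194,.206),("lip near",-.03,-.01,.178,.194),("lip far",.01,.03,.178,.194),("low",-.02,.01,.08,.12)):
        Q=L[(L[:,0]>a)&(L[:,0]<b)&(abs(L[:,1])<.07)&(L[:,2]>z0)&(L[:,2]<z1)]
        if len(Q)>5: print(n,k,len(Q),"x",np.percentile(Q[:,0],[5,50,95]),"y",np.percentile(Q[:,1],[1,99]),"z",np.percentile(Q[:,2],[2,50,98]))
E
```

```text
False t 23.57 p [ 0.4402 -0.0858  0.2468] F [-0.   0.4 -1. ] open 0.266 ff 40.0
 t 24.07 p [ 0.4402 -0.0859  0.2471] F [ 0.2  0.5 -1.5] open 0.267 ff 40.0
0.003235360939808397
scene boardtop 110 x [-0.0032 -0.0004  0.0041] y [-0.0579  0.0586] z [0.1943 0.1975 0.2005]
scene lip near 112 x [-0.0214 -0.0177 -0.0145] y [-0.0231  0.0252] z [0.1816 0.1868 0.1933]
scene lip far 29 x [0.016  0.0175 0.0211] y [0.0005 0.0261] z [0.1812 0.1876 0.1927]
scene low 422 x [-0.0003  0.0015  0.0035] y [-0.0576  0.0596] z [0.0808 0.1005 0.1189]
top low 10 x [0.0075 0.0086 0.0098] y [0.0595 0.0684] z [0.086  0.0875 0.091 ]
```

View pics/fin.png

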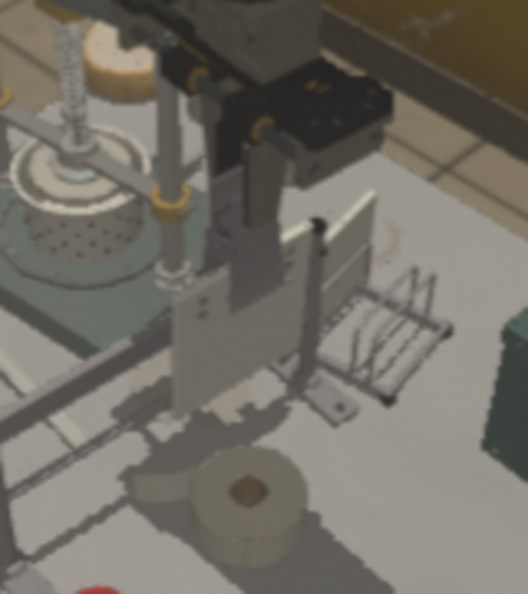

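The open clip straddles the middle of the board's top edge (picture 250, 270). There is about 10 mm clear on each side, it is centred within 1 mm, and no contact force shows. Handing in.

```bash
python3 -c "
from h import *
print(ctrl.hand_in()); st()"
```

```text
the job is handed in; nothing more can be done
None
the job is handed in; nothing more can be done
```

The record board hangs by both hooks on the bar's free side, and the arm is holding the clip wide open over the middle of its top edge, touching neither side. I handed it in at about 24 s of the 53 s allowed; no verdict was returned.

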